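# Open the weight case with its three-wheel lock

## Task

Unlock the reference-weight case: roll the left thumbwheel so that 2 (two dots) is squarely on top and the right one so that 5 is squarely on top; the middle wheel already shows its 3 and must not be disturbed, and all three stay at 2-3-5. Then slide the cover plate to the right until its keyholes come free of the studs, lift it off and lay it down gently, flat and right side up, on the worktop. Leave the other things on the worktop where they are.

Things in the scene. Friction and masses are not known exactly. Their poses are not given: they have to be found in the camera images.
- case: Grey case, mm: 205 deep (x) by 200 wide (y), fixed. Origin on the worktop under it (x -100 to +105); x points away from the robot, y to its left, z up. Front: open trough, walls 60 high, three thumbwheels at x -45, y +58, 0, -58. Rear, from x 3: deck 72 high round a well of weights; two mushroom studs at x 55, y +64 and -64, head 16 in diameter, top at z 83.5. The cover lies on the deck.
- cover: Loose metal plate, 100 x 200 x 5 mm, 0.3 to 0.5 kg; three 8 mm wide prongs reach 40 forward between the wheels, to x -90. Origin: middle of its underside; axes as the case's. Starts at x 55, y 0, z 72 in the case frame, two keyholes held under the stud heads. Slid 16 mm (13 to 19) to the case's -y it lifts off. The prongs pass gaps in the wheels' discs, open only at 2-3-5 (within about 0.2 rad).
- cover_grip (a point): Gripping point on the cover's rib, 28 mm above the plate's underside. The rib stands on the middle of the plate: 50 mm long along the cover's x, 12 mm thick in y, its top 40 mm above the underside. Pinch it across y. The cover slides with about 2 N.
- wheel_left (a joint): Left thumbwheel (+y). Value in rad: 0 shows 1, each number is 1.047 more (2: 1.047, 3: 2.094, 4: 3.142, 5: 4.189, 6: 5.236); grows as the top rolls to the case's +x, away from the robot. Number shown: the field facing straight up, fins 30 degrees either side. It stays where left; about 2 N at the fins turns it. Stops at -0.4 and 5.64. Starts between 1.95 and 3.25; set it to 2 within 0.22 rad.
- wheel_mid (a joint): Middle thumbwheel. Value in rad: 0 shows 1, each number is 1.047 more (2: 1.047, 3: 2.094, 4: 3.142, 5: 4.189, 6: 5.236); grows as the top rolls to the case's +x, away from the robot. Number shown: the field facing straight up, fins 30 degrees either side. It stays where left; about 2 N at the fins turns it. Stops at -0.4 and 5.64. Starts at 3 and stays there.
- wheel_right (a joint): Right thumbwheel (-y). Value in rad: 0 shows 1, each number is 1.047 more (2: 1.047, 3: 2.094, 4: 3.142, 5: 4.189, 6: 5.236); grows as the top rolls to the case's +x, away from the robot. Number shown: the field facing straight up, fins 30 degrees either side. It stays where left; about 2 N at the fins turns it. Stops at -0.4 and 5.64. Starts between 1.95 and 3.25; set it to 5 within 0.22 rad.
- wheel_left_axle (a point): Centre of the left thumbwheel, 52 mm above the worktop; axes as the case's, the axle along y. White drum 54 mm in diameter, 20 wide (y), with six straight radial fins 8 thick, one every 60 degrees, out to radius 46. The six fields between fins carry 1 to 6 black dots, as on a die. A finger dipped between fins can push one. A steel disc of radius 34 turns with it, 21 to 25 mm to its +y.
- wheel_mid_axle (a point): Centre of the middle thumbwheel, 52 mm above the worktop; axes as the case's, the axle along y. White drum 54 mm in diameter, 20 wide (y), with six straight radial fins 8 thick, one every 60 degrees, out to radius 46. The six fields between fins carry 1 to 6 black dots, as on a die. A finger dipped between fins can push one. A steel disc of radius 34 turns with it, 21 to 25 mm to its +y.
- wheel_right_axle (a point): Centre of the right thumbwheel, 52 mm above the worktop; axes as the case's, the axle along y. White drum 54 mm in diameter, 20 wide (y), with six straight radial fins 8 thick, one every 60 degrees, out to radius 46. The six fields between fins carry 1 to 6 black dots, as on a die. A finger dipped between fins can push one. A steel disc of radius 34 turns with it, 21 to 25 mm to its +y.
- overhead_stirrer: Fixed furniture to the left, to keep clear of: stirrer stand with a base plate on the worktop and a tall column; the blue motor hangs over the base about 0.3 m up, around y = 0.41 m. Swing the arm in from there drawn back towards the robot.
- beaker_100: Bystander: glass beaker, 52 mm in diameter, 70 mm high, behind the case; origin under its middle.
- timer: Bystander: flat grey bench timer, 56 x 66 x 17 mm, near the front edge to the right; origin under its middle.
- tape_2: Bystander: roll of brown tape, 96 mm in diameter, 48 mm high, behind and to the right; origin under its middle.

How it is judged:
On the way, in this order (a step that is already met when the one before it is completed fails the run):
1. the three wheels show 2-3-5, each within 0.22 rad, the cover still on its studs (value of joint wheel_left between 0.827 and 1.267 rad and value of joint wheel_mid between 1.874 and 2.314 rad and value of joint wheel_right between 3.969 and 4.409 rad and z of cover in the frame of case below 0.08 m), for 0.2 s.
2. the cover is lifted clear of the studs (z of cover in the frame of case above 0.088 m), for 0.1 s.
At the end, for the whole second after the job is handed in: The wheels show 2, 3 and 5 from left to right, each within 0.25 rad of square; the cover lies flat (within 0.08 rad), right side up, on the worktop (underside within 12 mm of it), released and at rest (value of joint wheel_left between 0.797 and 1.297 rad and value of joint wheel_mid between 1.844 and 2.344 rad and value of joint wheel_right between 3.939 and 4.439 rad and height (world z) of cover below 0.012 m and angle between cover's own z axis and vertical below 0.08 rad and linear speed of cover below 0.02 m/s and contact force between the fingers and cover below 0.1 N); the robot touches nothing.
It fails at once if the middle wheel is turned more than 0.3 rad from its 3 (not (value of joint wheel_mid between 1.794 and 2.394 rad)).
It fails at once if the cover strikes the worktop at speed (faster than 0.6 m/s within 40 mm of it) (height (world z) of cover below 0.04 m and linear speed of cover above 0.6 m/s).
It fails at once if the beaker is moved more than 25 mm (distance of beaker_100 from where it was at the start of the episode above 0.025 m).
It fails at once if the timer is moved more than 25 mm (distance of timer from where it was at the start of the episode above 0.025 m).
It fails at once if the roll of tape is moved more than 25 mm (distance of tape_2 from where it was at the start of the episode above 0.025 m).
It also fails if it takes over 66 s, if anything falls off the work surface, if the arm or the gripper's body presses on something with over 40 N, if the wrist force passes 120 N, or if a joint passes its speed limit or range.

## Robot

A 6-joint arm with a two-finger parallel gripper is mounted at the origin on a cart in front of the work surface, level with it; the furniture and walls round the work are solid. World frame = base frame: x ahead of the robot, y to its left, z up, the work surface at z = 0. Lengths are in m, angles in rad, forces in N, time in s.
With the tool pointing down it reaches from about 0.25 to 0.725 m from the base axis. Payload 4 kg.
Tool frame: the origin (TCP) lies on the centre line of the jaws, within the pads' length; the fingertips stand 22 mm ahead of it and the grasp point (between the pads) lies 3 mm ahead of it; z points along the fingers, y is the line along which they close (so a half turn about z gives the same grasp; the last joint's range is limited). The gripper opens to 85 mm and grips with 20 to 120 N. Pads are 22 mm wide; open, the fingers measure 114 mm over their backs; the gripper's body (76 mm by 85 mm) begins 54 mm behind the grasp point. The pads swing forward as they close: fully open they stand 13 mm farther back than shut.
Start: joints at [-1.155, 0.241, 0.005, 1.335, 0, 1.571], TCP at [0.202, -0.457, 0.253] pointing down, gripper open.
Joint ranges: [-2.72, 2.72], [-1.05, 1.87], [-1.09, 1.28], [-1.99, 2.15], [-1.42, 1.44], [-3.14, 3.14]. Speed limits (rad/s): [2.79, 2.79, 3.14, 3.14, 3.14, 3.14].

## Interface

Orientations are given as a unit quaternion [x, y, z, w].
In Python, from workcell import bot gives the robot as it stands.
- The arm moves only by the shell command python3 -m inch 'ROWS'. ROWS is JSON, one flat list of numbers, 7 for each row, row after row: the shift along the world's x, y, z in mm, then the turn, a rotation vector about the world's x, y, z in rad, then the opening in per cent of the stroke, from 0 (shut) to 100 (fully open). A call has 1 to 8 rows; each row is the pose to reach, as a shift and turn from the pose commanded when the call began; what a row does not reach only later rows make up. A row lasts 1/12 s, in which the tool goes at most 41.7 mm and 7.16 degrees, less where a joint would pass 70% of its speed; a pose out of reach is approached as far as the arm can. A call with a gripper value outside its range is refused whole. The fingers move at their own pace and stop on an object; the grip force is fixed at half the most. Time passes only in rows, so rows that repeat a pose let the fingers close. It gives the time, the measured TCP pose, the force, the opening and the grip force at its end, in the units of the state.
- bot.get_obs(): the state, without advancing time (a new reading comes with each control period).
- bot.camera(name): name is "side" or "top"; returns the picture (384x512x3 uint8, blue, green, red); there is no depth.
- bot.camera_info(name): a dict with "intrinsics" (3x3 intrinsics, pixels), "camera_from_world" (4x4, takes a point from world to camera coordinates). Camera axes: x right, y down, z forward; pixel columns grow to the right and rows downward; lengths in m; the calibration is good to about 2 mm. A picture is of the moment at which its call begins. camera_info takes no time and is no camera call.
- bot.job_done(): hands the job in; it is judged then, once.
Trained networks look in the newest picture that a camera, given by its name, has taken for a name from the list of things; names that differ only in an ending like _2 or _b are one class to them, and where a whole thing is asked for, a point or a joint stands for the part that bears it (a point fixed in the world has none). Each returns a list of dicts, best first, with "confidence" (0 to 1); they miss things now and then, are a little off and sometimes report something else, mostly with a low value. They report only what shows in the picture. A call takes as long as a camera call.
- bot.silhouettes(camera, target): "mask" (384x512 bool, what is visible of it) and "uv" ([column, row] in pixels, amid what is visible of it).
- bot.spot_point(camera, target): "uv" ([column, row] in pixels: a listed point, or the origin of a listed thing).
The state is a dict: "clock": time; "joint_pos": joint angles; "joint_vel": joint speeds; "tau": joint torques, N m; "eef_pos": TCP position; "tool_rot": TCP orientation; "ft_force": force on the tool from outside, world axes, zero at the start; "ft_torque": the same for the moment, N m; "grip_width": finger opening in m; "grasp_force": force on a finger pad.
Only numpy, scipy, OpenCV 4.12 (cv2) and the standard library are available. Lean on these libraries where they do the work, as an engineer would, in place of code of your own. Each camera call takes 0.05 s, during which the arm holds its last target. There are 200 camera calls.

## Working session

There is one attempt and no reset: what is moved stays moved. The work goes in short steps, Python scripts to look and compute and a shell command to move; the robot and the scene stay as the last step left them, time stands still between calls to the robot, and variables do not carry over. Pictures are saved under pics/ and viewed, at most 10 in all, crops included, and the job is handed in when it is done.

```bash
mkdir -p pics
cat > h.py <<'E'
import numpy as np, cv2
from workcell import bot
def cam(c):
    i=bot.camera_info(c); return np.array(i["intrinsics"]),np.array(i["camera_from_world"])
def ray(c,uv):
    K,T=cam(c); R,t=T[:3,:3],T[:3,3]
    return -R.T@t, R.T@np.linalg.inv(K)@np.array([uv[0],uv[1],1.])
def atz(c,uv,z):
    o,d=ray(c,uv); return o+d*(z-o[2])/d[2]
def proj(c,p):
    K,T=cam(c); q=K@(T[:3,:3]@np.asarray(p,float)+T[:3,3]); return q[:2]/q[2]
E
python3 - <<'E'
from h import *
for c in("top","side"):
    cv2.imwrite(f"pics/{c}0.png",bot.camera(c))
    o,_=ray(c,(256,192)); print(c,o.round(3))
    for t,z in [("case",0),("cover",.072),("cover_grip",.1),("wheel_left_axle",.052),("wheel_mid_axle",.052),("wheel_right_axle",.052),("beaker_100",0),("timer",0),("tape_2",0),("overhead_stirrer",0)]:
        r=bot.spot_point(c,t)[:1]
        for x in r: print(t,round(x["confidence"],2),np.round(x["uv"],1),atz(c,x["uv"],z).round(4))
o=bot.get_obs(); print(o["eef_pos"],o["tool_rot"],o["clock"])
E
```

```text
top [0.364 0.065 1.395]
case 0.71 [287.5 209.3] [ 0.5398 -0.043   0.    ]
cover 0.78 [288.8 194.8] [ 0.5835 -0.0434  0.072 ]
cover_grip 0.62 [291.2 194.2] [ 0.5809 -0.0496  0.1   ]
wheel_left_axle 0.66 [272.1 220.3] [0.4936 0.0179 0.052 ]
wheel_mid_axle 0.88 [286.7 218.8] [ 0.4985 -0.0352  0.052 ]
wheel_right_axle 0.84 [301.9 223.3] [ 0.4815 -0.09    0.052 ]
beaker_100 0.48 [250.7 153. ] [0.7617 0.0949 0.    ]
timer 0.84 [352.3 257.5] [ 0.357  -0.2792  0.    ]
tape_2 0.53 [311.5 144. ] [ 0.7954 -0.1426  0.    ]
side [0.612 1.097 0.927]
case 0.95 [258.1 194.3] [ 0.5353 -0.0351  0.    ]
cover 0.8 [245.3 177.2] [ 0.5792 -0.0414  0.072 ]
cover_grip 0.96 [239.8 168.2] [ 0.597  -0.0559  0.1   ]
wheel_left_axle 0.85 [270.6 190.6] [0.4966 0.011  0.052 ]
wheel_mid_axle 0.9 [273.8 184.1] [ 0.4828 -0.0238  0.052 ]
wheel_right_axle 0.6 [269.5 175.6] [ 0.4934 -0.0729  0.052 ]
beaker_100 0.76 [189.8 221. ] [ 0.7659  0.0906 -0.    ]
tape_2 0.66 [190.  179.9] [ 0.7798 -0.1313  0.    ]
[ 0.20196138 -0.4573794   0.25330972] [ 9.78464213e-01  2.06416528e-01  3.68127032e-06 -1.42766438e-05] 1.1
```

Run:
```python
import cv2,numpy as np
a=cv2.imread("pics/top0.png")[140:250,220:360]; a=cv2.resize(a,None,fx=5,fy=5,interpolation=cv2.INTER_CUBIC)
cv2.imwrite("pics/topc.png",a)
b=cv2.imread("pics/side0.png")[120:240,190:340]; cv2.imwrite("pics/sidec.png",cv2.resize(b,None,fx=5,fy=5,interpolation=cv2.INTER_CUBIC))
```

```text
(no output)
```

View pics/topc.png

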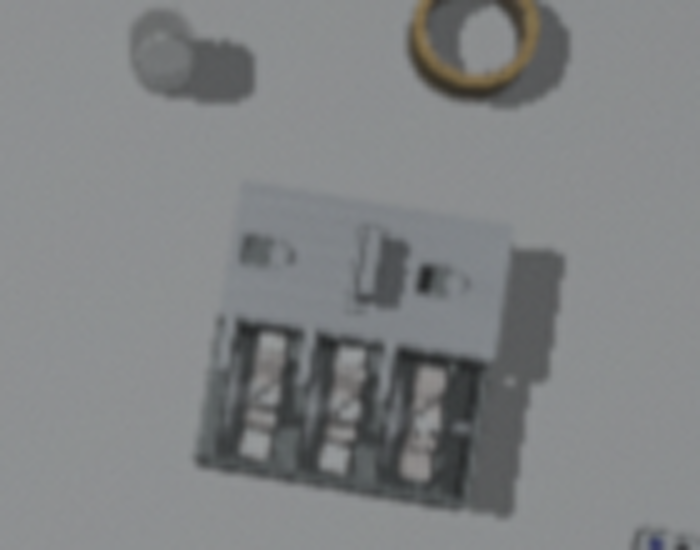

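View pics/sidec.png

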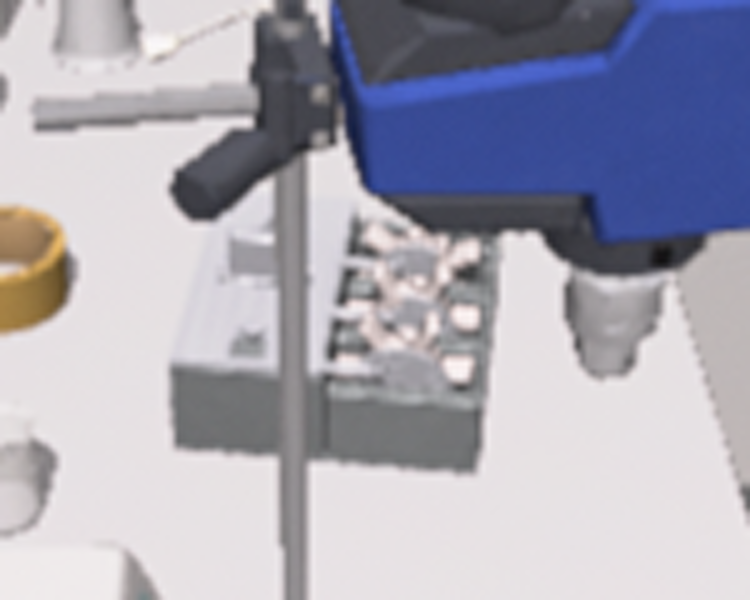

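View pics/top0.png

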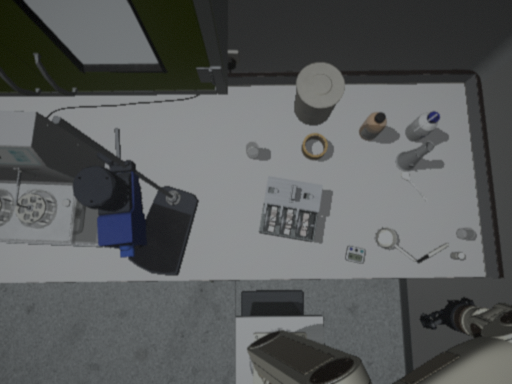

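Top crop: case is yawed about -10°; cover corners are near crop px (243,184), (511,226), (493,360), and front wall corners near (198,465), (463,507). The side crop shows the wheels partly behind the stirrer. Next I fit the pose and rectify the wheels.

```bash
cat >> h.py <<'E'
def case2w(P,p):
    c,s=np.cos(P[2]),np.sin(P[2]); return np.array([P[0]+c*p[0]-s*p[1],P[1]+s*p[0]+c*p[1],p[2]])
def rect(img,c,P,xs,ys,z):
    uv=np.array([[proj(c,case2w(P,(x,y,z))) for y in ys] for x in xs],np.float32)
    return cv2.remap(img,uv[...,0],uv[...,1],cv2.INTER_CUBIC)
E
python3 - <<'E'
from h import *
from scipy.optimize import least_squares
pts=[((.105,.1,.077),(243,184)),((.105,-.1,.077),(511,226)),((.005,-.1,.077),(493,360)),((-.1,.1,.06),(198,465)),((-.1,-.1,.06),(463,507))]
uv=[((a+.5)/5-.5+220,(b+.5)/5-.5+140) for _,(a,b) in pts]
f=lambda P:np.concatenate([proj("top",case2w(P,p))-u for (p,_),u in zip(pts,uv)])
r=least_squares(f,[.54,-.04,-.18]);P=r.x;print(P,r.fun.round(2));np.save("P.npy",P)
for c,t,p in [("side","wheel_left_axle",(-.045,.058,.052)),("side","cover_grip",(.055,0,.1)),("top","cover_grip",(.055,0,.1))]: print(c,t,proj(c,case2w(P,p)))
img=bot.camera("top")
xs=np.arange(.01,-.1,-.0004);ys=np.arange(.1,-.1,-.0004)
a=rect(img,"top",P,xs,ys,.085)
a=cv2.convertScaleAbs(a,alpha=1.6,beta=-40)
s=cv2.imread("pics/side0.png")[150:210,235:300]
s=cv2.resize(s,(500,None) if 0 else (520,480),interpolation=cv2.INTER_CUBIC)
cv2.imwrite("pics/w.png",cv2.resize(a,(750,412)))
cv2.imwrite("pics/s.png",s)
E
```

```text
[ 0.53173577 -0.04744255 -0.17412618] [-0.71 -0.33  0.24  0.05  0.05  0.34 -0.89 -0.41  1.29  0.3 ]
side wheel_left_axle [270.51739238 191.82510572]
side cover_grip [243.05673285 167.90717101]
top cover_grip [293.23837207 192.77889579]Traceback (most recent call last):
  File "<stdin>", line 10, in <module>
  File "h.py", line 15, in rect
    uv=np.array([[proj(c,case2w(P,(x,y,z))) for y in ys] for x in xs],np.float32)
                  ~~~~^^^^^^^^^^^^^^^^^^^^^
  File "h.py", line 11, in proj
    K,T=cam(c); q=K@(T[:3,:3]@np.asarray(p,float)+T[:3,3]); return q[:2]/q[2]
        ~~~^^^
  File "h.py", line 4, in cam
    i=bot.camera_info(c); return np.array(i["intrinsics"]),np.array(i["camera_from_world"])
ValueError: time passes only in moves, steps and waits
```

```bash
sed -i 's/^def cam(c):/import functools\n@functools.lru_cache(None)\ndef cam(c):/' h.py
python3 - <<'E'
from h import *
from scipy.optimize import least_squares
pts=[((.105,.1,.077),(243,184)),((.105,-.1,.077),(511,226)),((.005,-.1,.077),(493,360)),((-.1,.1,.06),(198,465)),((-.1,-.1,.06),(463,507))]
obs=[("top",p,((a+.5)/5-.5+220,(b+.5)/5-.5+140),1) for p,(a,b) in pts]
sp=[((0,0,0),(287.5,209.3),(258.1,194.3)),((.055,0,.072),(288.8,194.8),(245.3,177.2)),((.055,0,.1),(291.2,194.2),(239.8,168.2)),((-.045,.058,.052),(272.1,220.3),(270.6,190.6)),((-.045,0,.052),(286.7,218.8),(273.8,184.1)),((-.045,-.058,.052),(301.9,223.3),(269.5,175.6))]
for p,t,s in sp: obs+=[("top",p,t,.5),("side",p,s,.5)]
# side corners (scale5 offset 190,120)
for p,(a,b) in [((.105,.1,0),(177,447)),((-.1,.1,0),(472,472)),((-.1,.1,.06),(480,405))]: obs.append(("side",p,((a+.5)/5-.5+190,(b+.5)/5-.5+120),1))
f=lambda P:np.concatenate([w*(proj(c,case2w(P,p))-u) for c,p,u,w in obs])
r=least_squares(f,[.54,-.04,-.18],loss="soft_l1");P=r.x;print(P);print(f(P).reshape(-1,2).round(1).tolist());np.save("P.npy",P)
img=cv2.imread("pics/top0.png")
xs=np.arange(.01,-.1,-.0005);ys=np.arange(.1,-.1,-.0005)
a=rect(img,"top",P,xs,ys,.085)
a=cv2.convertScaleAbs(a,alpha=1.6,beta=-40)
a=cv2.resize(a,(700,385))
s=cv2.imread("pics/side0.png")[155:205,250:295]
s=cv2.resize(s,(700,None) if 0 else (360,400),interpolation=cv2.INTER_CUBIC)
cv2.imwrite("pics/w.png",a);cv2.imwrite("pics/s.png",s)
E
```

```text
[ 0.53273277 -0.04465919 -0.17768239]
[[-1.4, -0.7], [-0.5, -0.1], [-0.7, 0.2], [-1.7, -0.8], [0.4, 0.1], [0.2, 0.9], [0.3, -0.9], [1.5, -0.5], [-1.2, -1.1], [0.7, -0.8], [1.5, 0.1], [-0.4, -0.7], [-0.2, 0.9], [0.2, 1.4], [-1.0, -1.1], [0.5, 0.5], [1.9, -1.8], [-0.7, -0.4], [1.2, -0.2], [0.5, -0.7]]
```

View pics/w.png

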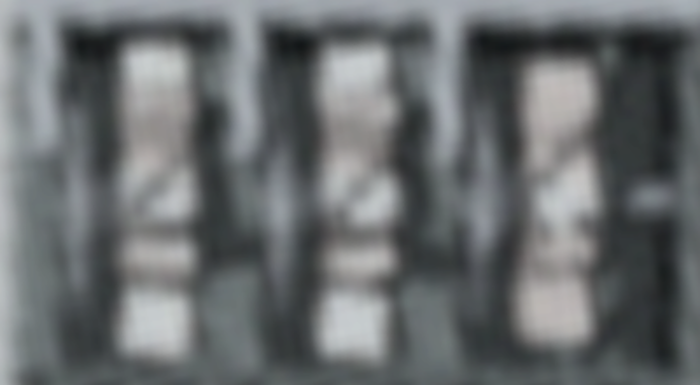

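View pics/s.png

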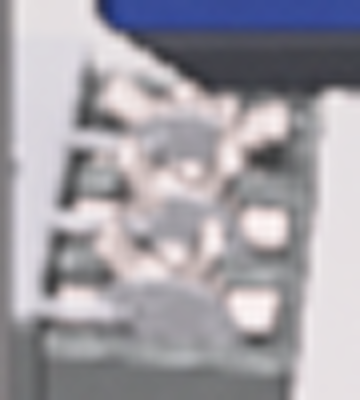

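```bash
python3 -m inch '[0,0,0,0,0,0.12,0]'; python3 -c "
from h import *
print(bot.get_obs()['joint_pos'])"
```

```text
clock: 1.23
eef_pos: [0.202, -0.4574, 0.2533]
tool_rot: [0.964, 0.266, 0.0, 0.0]
ft_force: [0.2, 0.7, -0.3]
grip_width: 0.0757
grasp_force: 0.0
[-1.15499767e+00  2.40596279e-01  5.02471004e-03  1.33518778e+00
  9.03196948e-07  1.44891205e+00]
```

The left wheel shows 3 almost square, like the middle one. The right wheel has a fin near vertical, between 3 and 4. So the plan is one full stroke on the left, and about one and a half on the right.

```bash
python3 -m inch '[340,470,-20,0,0,2.426,0, 340,470,-20,0,0,2.426,0, 340,470,-20,0,0,2.426,0, 340,470,-20,0,0,2.426,0, 340,470,-20,0,0,2.426,0, 340,470,-20,0,0,2.426,0, 340,470,-20,0,0,2.426,0, 340,470,-20,0,0,2.426,0]'
```

```text
clock: 1.9
eef_pos: [0.398, -0.1857, 0.2421]
tool_rot: [0.717, 0.697, 0.0, 0.0]
ft_force: [0.8, -0.5, -0.0]
grip_width: 0.0002
grasp_force: 0.0
```

```bash
python3 -m inch '[144,198,-42,0,0,1.421,0, 144,198,-42,0,0,1.421,0, 144,198,-42,0,0,1.421,0, 144,198,-42,0,0,1.421,0, 144,198,-42,0,0,1.421,0, 144,198,-42,0,0,1.421,0, 144,198,-42,0,0,1.421,0, 144,198,-42,0,0,1.421,0]'; python3 -m inch '[0,0,0,0,0,0.4,0,0,0,0,0,0,0.4,0,0,0,0,0,0,0.4,0,0,0,0,0,0,0.4,0]'
```

```text
clock: 2.57
eef_pos: [0.542, 0.013, 0.1985]
tool_rot: [0.293, 0.956, -0.0, -0.001]
ft_force: [-1.1, -0.7, 0.0]
grip_width: 0.0
grasp_force: 0.0
clock: 2.9
eef_pos: [0.5412, 0.0106, 0.1997]
tool_rot: [0.101, 0.995, -0.0, -0.0]
ft_force: [-0.5, 1.0, -0.0]
grip_width: -0.0003
grasp_force: 0.0
```

```bash
python3 -m inch '[1,2,-35,0,0,0.025,0, 1,2,-65,0,0,0.025,0, 1,2,-85,0,0,0.025,0, 1,2,-94,0,0,0.025,0, 1,2,-94,0,0,0.025,0, 1,2,-94,0,0,0.025,0]' && python3 -m inch '[-7,1,0,0,0,0,0, -14,3,0,0,0,0,0, -21,4,0,0,0,0,0, -28,5,0,0,0,0,0,-35,6,0,0,0,0,0,-40,7,0,0,0,0,0,-46,8,0,0,0,0,0,-46,8,0,0,0,0,0]' && python3 -m inch '[0,0,0,0,0,0,0,0,0,0,0,0,0,0]'
```

```text
clock: 3.4
eef_pos: [0.5425, 0.0125, 0.1062]
tool_rot: [0.091, 0.996, -0.0, 0.0]
ft_force: [-0.0, -0.0, 0.6]
grip_width: 0.0003
grasp_force: 0.0
clock: 4.07
eef_pos: [0.4988, 0.0206, 0.1102]
tool_rot: [0.091, 0.996, 0.001, 0.005]
ft_force: [2.2, -0.5, 1.8]
grip_width: -0.0001
grasp_force: 1.1
clock: 4.23
eef_pos: [0.497, 0.0206, 0.107]
tool_rot: [0.09, 0.996, 0.0, 0.001]
ft_force: [1.5, -0.3, 1.8]
grip_width: -0.0004
grasp_force: 1.2
```

```bash
python3 -m inch '[0,0,40,0,0,0,0,-10,-10,80,0,0,0,0,-50,-20,110,0,0,0,0,-90,-40,120,0,0,0,0,-130,-60,120,0,0,0,0,-170,-80,120,0,0,0,0,-170,-80,120,0,0,0,0]'
cat > look.py <<'E'
import sys
from h import *
P=np.load("P.npy"); n=sys.argv[1]
img=bot.camera("top"); s=bot.camera("side")
xs=np.arange(.01,-.1,-.0005);ys=np.arange(.1,-.1,-.0005)
a=cv2.resize(cv2.convertScaleAbs(rect(img,"top",P,xs,ys,.085),alpha=1.6,beta=-40),(500,275))
s=cv2.resize(s[155:205,250:295],(270,300),interpolation=cv2.INTER_CUBIC)
o=np.zeros((300,770,3),np.uint8); o[:275,:500]=a; o[:,500:]=s
cv2.imwrite(f"pics/{n}.png",o)
E
python3 look.py l1
```

```text
clock: 4.82
eef_pos: [0.321, -0.0599, 0.2249]
tool_rot: [0.091, 0.996, -0.0, -0.003]
ft_force: [-0.9, 0.1, -0.6]
grip_width: -0.0001
grasp_force: 0.0
```

View pics/l1.png

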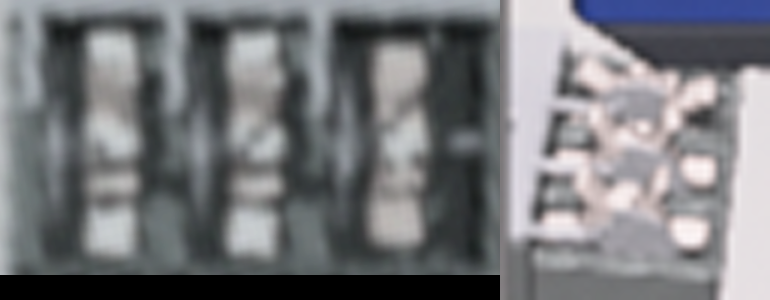

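Left matches the middle's square fin pattern with a new dot pattern (crop 105,150). The right wheel has a fin near the top (400,135), with side lobes about ±60°. Now the right wheel half stroke.

```bash
python3 -m inch '[40,-10,0,0,0,0,0,80,-20,0,0,0,0,0,115,-27,-10,0,0,0,0,130,-29,-40,0,0,0,0,130,-29,-75,0,0,0,0,130,-29,-98,0,0,0,0,130,-29,-110,0,0,0,0,130,-29,-118,0,0,0,0]' && python3 -m inch '[0,0,0,0,0,0,0,0,0,0,0,0,0,0]'
```

```text
clock: 5.58
eef_pos: [0.4549, -0.0876, 0.1044]
tool_rot: [0.09, 0.996, 0.0, -0.003]
ft_force: [-0.2, -0.5, -0.1]
grip_width: -0.0002
grasp_force: 0.0
clock: 5.75
eef_pos: [0.4565, -0.0881, 0.1075]
tool_rot: [0.09, 0.996, 0.0, -0.001]
ft_force: [0.4, -1.2, 0.1]
grip_width: -0.0
grasp_force: 0.0
```

```bash
python3 -m inch '[5,-1,-1,0,0,0,0,10,-2,-1,0,0,0,0,15,-3,-1,0,0,0,0,20,-5,-1,0,0,0,0,25,-6,-1,0,0,0,0,25,-6,-1,0,0,0,0,25,-6,-1,0,0,0,0]'
```

```text
clock: 6.33
eef_pos: [0.4825, -0.0949, 0.1072]
tool_rot: [0.09, 0.996, -0.0, 0.001]
ft_force: [-0.5, -0.1, 0.2]
grip_width: -0.0002
grasp_force: 0.0
```

```bash
python3 -m inch '[0,0,40,0,0,0,0,-10,3,80,0,0,0,0,-50,10,110,0,0,0,0,-90,20,120,0,0,0,0,-130,30,120,0,0,0,0,-160,35,120,0,0,0,0,-160,35,120,0,0,0,0]'; python3 look.py r1
```

```text
clock: 6.92
eef_pos: [0.3142, -0.0583, 0.2265]
tool_rot: [0.09, 0.996, 0.0, -0.002]
ft_force: [-1.0, -0.0, 0.7]
grip_width: 0.0001
grasp_force: 0.0
```

View pics/r1.png

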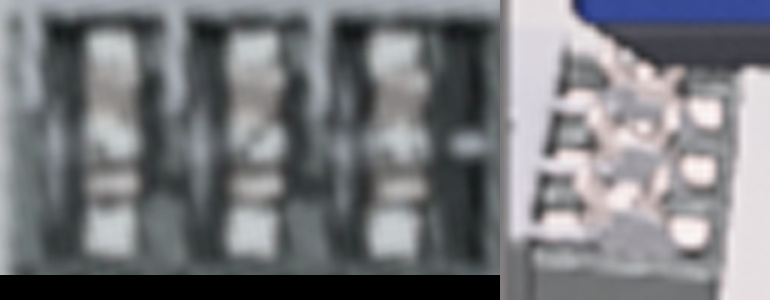

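```bash
python3 -m inch '[40,-10,0,0,0,0,0,80,-20,0,0,0,0,0,105,-25,-10,0,0,0,0,115,-27,-40,0,0,0,0,115,-27,-75,0,0,0,0,115,-27,-98,0,0,0,0,115,-27,-110,0,0,0,0,115,-27,-120,0,0,0,0]' && python3 -m inch '[0,0,0,0,0,0,0,0,0,0,0,0,0,0]'
```

```text
clock: 7.68
eef_pos: [0.4372, -0.0868, 0.1045]
tool_rot: [0.09, 0.996, -0.0, -0.001]
ft_force: [-0.2, 0.4, 0.7]
grip_width: -0.0001
grasp_force: 0.0
clock: 7.85
eef_pos: [0.4373, -0.0868, 0.1062]
tool_rot: [0.09, 0.996, -0.0, -0.0]
ft_force: [0.5, 0.1, 0.6]
grip_width: -0.0002
grasp_force: 0.0
```

```bash
python3 -m inch '[7,-1,0,0,0,0,0,14,-2,0,0,0,0,0,21,-4,0,0,0,0,0,28,-5,0,0,0,0,0,35,-6,0,0,0,0,0,41,-7,0,0,0,0,0,45,-8,0,0,0,0,0,45,-8,0,0,0,0,0]'; python3 -m inch '[0,0,0,0,0,0,0,0,0,0,0,0,0,0]';  python3 -m inch '[0,0,40,0,0,0,0,-10,3,80,0,0,0,0,-50,10,110,0,0,0,0,-90,20,120,0,0,0,0,-130,30,120,0,0,0,0,-160,35,120,0,0,0,0,-160,35,120,0,0,0,0]'; python3 look.py r2
```

```text
clock: 8.52
eef_pos: [0.4824, -0.0946, 0.1067]
tool_rot: [0.09, 0.996, 0.0, 0.0]
ft_force: [0.9, -0.5, 0.2]
grip_width: -0.0002
grasp_force: 0.0
clock: 8.68
eef_pos: [0.482, -0.0946, 0.1071]
tool_rot: [0.09, 0.996, -0.0, 0.001]
ft_force: [-0.1, 0.6, -0.1]
grip_width: -0.0
grasp_force: 0.0
clock: 9.27
eef_pos: [0.3138, -0.058, 0.2263]
tool_rot: [0.09, 0.996, 0.0, -0.002]
ft_force: [-0.4, -0.3, 0.2]
grip_width: -0.0
grasp_force: 0.0
```

View pics/r2.png

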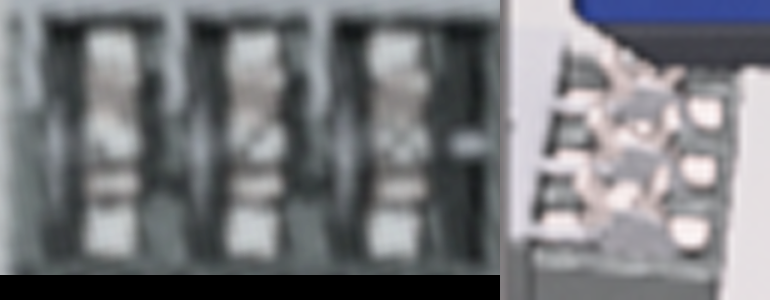

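All three are square; the right now shows an X-like (5) pattern at (400,145). Checking the dots and phase numerically.

Run:
```python
from h import *
P=np.load("P.npy")
img=cv2.cvtColor(bot.camera("top"),cv2.COLOR_BGR2GRAY)
for n,y in (("L",.058),("M",0),("R",-.058)):
    ys=y+np.arange(.008,-.0081,-.004)
    a=rect(img,"top",P,np.arange(-.028,-.06,-.003),ys,.079); print(n);print(a)
xs=np.arange(.005,-.1,-.0005);pr=[rect(img,"top",P,xs,y+np.arange(.006,-.0061,-.001),.085).mean(1) for y in (.058,0,-.058)]
for k in(0,2):
    c=[np.corrcoef(pr[1][30:-30],np.roll(pr[k],s)[30:-30])[0,1] for s in range(-20,21)]
    print(k,(np.argmax(c)-20)*.5,"mm",max(c))
```

```text
L
[[ 82 114 114 112 110]
 [ 79 118 121 114 107]
 [ 87 126 133 123 107]
 [ 99 136 144 136 115]
 [106 141 149 146 132]
 [107 136 146 150 146]
 [104 122 135 150 151]
 [ 97 109 117 142 145]
 [ 93 104 104 120 119]
 [ 85  94  88  96 100]
 [ 82  99 101 107 111]]
M
[[ 79 110 112 111 109]
 [ 81 113 117 113 105]
 [ 88 124 130 119 102]
 [ 96 134 137 123 101]
 [103 138 131 118 118]
 [108 137 121 116 135]
 [105 126 119 127 145]
 [ 92 107 119 141 144]
 [ 78  93 108 132 128]
 [ 69  85  91 101 101]
 [ 68  91  95  98 104]]
R
[[ 86 105 108 110 110]
 [ 89 110 109 109 105]
 [ 90 114 114 115 104]
 [ 94 114 117 121 104]
 [ 99 114 116 120 114]
 [104 128 117 116 126]
 [103 127 118 118 128]
 [ 94 110 119 132 119]
 [ 82  96 111 129 111]
 [ 74  94  99 107  98]
 [ 67  90  94  96  95]]
0 0.5 mm 0.8831209813970855
2 -1.0 mm 0.9723931359027228
```

Left shows 2 (no centre dot, one diagonal), the middle 3, the right 5, all in phase within 1 mm. Now the rib.

```bash
python3 -m inch '[40,1,0,0,0,0,60,80,2,0,0,0,0,60,120,3,0,0,0,0,60,160,4,0,0,0,0,60,200,4,0,0,0,0,60,235,5,-10,0,0,0,60,265,5,-30,0,0,0,60,265,5,-60,0,0,0,60]' && python3 -m inch '[0,0,-30,0,0,0,60,0,0,-50,0,0,0,60,0,0,-62,0,0,0,60,0,0,-62,0,0,0,60,0,0,-62,0,0,0,60]'
python3 - <<'E'
from h import *
cv2.imwrite("pics/g.png",cv2.resize(bot.camera("top")[150:250,230:350],None,fx=6,fy=6,interpolation=cv2.INTER_CUBIC))
E
```

```text
clock: 10.08
eef_pos: [0.5958, -0.0547, 0.1668]
tool_rot: [0.09, 0.996, 0.0, 0.006]
ft_force: [1.9, 0.5, 0.6]
grip_width: 0.0512
grasp_force: 0.0
clock: 10.5
eef_pos: [0.5869, -0.0546, 0.1033]
tool_rot: [0.09, 0.996, 0.0, -0.001]
ft_force: [-0.3, 0.8, -0.2]
grip_width: 0.0512
grasp_force: 0.0
```

```bash
python3 -m inch '[0,0,0,0,0,0,30,0,0,0,0,0,0,15,0,0,0,0,0,0,10,0,0,0,0,0,0,0,0,0,0,0,0,0,0,0,0,0,0,0,0,0,0,0,0,0,0,0,0]'
```

```text
clock: 11.13
eef_pos: [0.5872, -0.0546, 0.1063]
tool_rot: [0.09, 0.996, -0.0, 0.002]
ft_force: [0.5, -0.2, 6.1]
grip_width: 0.011
grasp_force: 60.9
```

```bash
python3 -m inch '[-0.4,-2,1,0,0,0,0,-0.8,-4.5,2,0,0,0,0,-1.3,-7.5,2.5,0,0,0,0,-1.9,-10.5,2.5,0,0,0,0,-2.4,-13.5,2.5,0,0,0,0,-2.8,-15.7,2.5,0,0,0,0,-2.8,-15.7,2.5,0,0,0,0,-2.8,-15.7,2.5,0,0,0,0]'
```

```text
clock: 11.8
eef_pos: [0.5831, -0.0704, 0.1069]
tool_rot: [0.091, 0.996, 0.0, -0.0]
ft_force: [-0.5, 0.2, -2.9]
grip_width: 0.0107
grasp_force: 59.8
```

```bash
python3 -m inch '[0,0,3,0,0,0,0,0,0,7,0,0,0,0,0,0,12,0,0,0,0,0,0,18,0,0,0,0,0,0,26,0,0,0,0,0,0,34,0,0,0,0]'; python3 look.py lift; python3 -c "
from h import *
cv2.imwrite('pics/lift2.png',cv2.resize(cv2.imread('pics/lift.png')[:, :],None,fx=1,fy=1))"
```

```text
clock: 12.3
eef_pos: [0.5835, -0.0701, 0.1424]
tool_rot: [0.09, 0.996, -0.0, 0.0]
ft_force: [0.3, -0.8, -3.3]
grip_width: 0.011
grasp_force: 59.8
```

```bash
python3 - <<'E'
from h import *
img=cv2.imread("pics/top0.png");P=[.56,-.29,-.178]
pl=[(.05,.1),(.05,-.1),(-.05,-.1),(-.05,-.06),(-.095,-.06),(-.095,.1)]
k=6;o=np.array([280,130])
c=cv2.resize(img[130:230,280:410],None,fx=k,fy=k,interpolation=cv2.INTER_CUBIC)
c=cv2.resize(img[130:230,280:410],None,fx=k,fy=k,interpolation=cv2.INTER_CUBIC)
c=cv2.resize(img[130:270,280:410],None,fx=4,fy=4,interpolation=cv2.INTER_CUBIC)
q=np.array([(proj("top",case2w(P,(*p,0)))-o)*4 for p in pl],int)
cv2.polylines(c,[q],True,(0,0,255),1); cv2.imwrite("pics/plan.png",c)
E
python3 -m inch '[0,-10,10,0,0,0,0,-2,-30,20,0,0,0,0,-4,-55,20,0,0,0,0,-7,-82,20,0,0,0,0,-10,-110,20,0,0,0,0,-13,-138,20,0,0,0,0,-17,-166,20,0,0,0,0,-20,-190,20,0,0,0,0]'
```

```text
clock: 13.07
eef_pos: [0.5625, -0.2628, 0.1617]
tool_rot: [0.091, 0.996, -0.0, -0.0]
ft_force: [0.7, 0.4, -3.3]
grip_width: 0.0109
grasp_force: 59.8
```

View pics/plan.png

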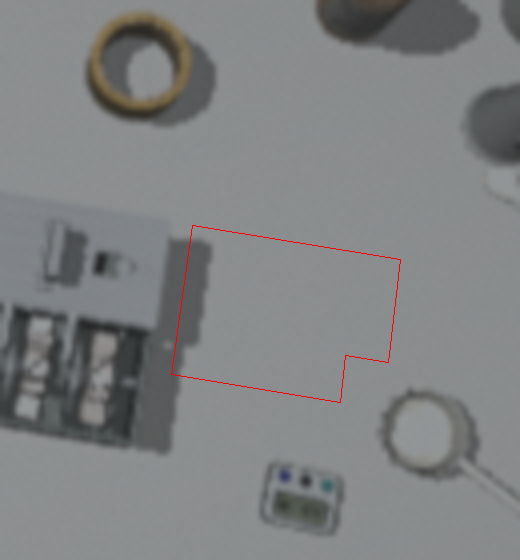

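The planned footprint (red outline, 175–400, 225–400) is free of the case, the timer and the dish. Lowering.

```bash
python3 -m inch '[0,-20,-10,0,0,0,0,0,-31,-30,0,0,0,0,0,-31,-55,0,0,0,0,0,-31,-78,0,0,0,0,0,-31,-96,0,0,0,0,0,-31,-108,0,0,0,0,0,-31,-116,0,0,0,0,0,-31,-118,0,0,0,0]'; python3 -m inch '[0,0,-1,0,0,0,0,0,0,-3,0,0,0,0,0,0,-4.5,0,0,0,0,0,0,-6,0,0,0,0,0,0,-6,0,0,0,0]'
```

```text
clock: 13.73
eef_pos: [0.5626, -0.2912, 0.042]
tool_rot: [0.09, 0.996, 0.0, -0.001]
ft_force: [-0.7, -1.0, -3.4]
grip_width: 0.0112
grasp_force: 59.7
clock: 14.15
eef_pos: [0.5637, -0.2912, 0.0378]
tool_rot: [0.09, 0.996, -0.0, 0.0]
ft_force: [-0.3, 0.1, -2.7]
grip_width: 0.0108
grasp_force: 59.7
```

```bash
python3 -m inch '[0,0,-1,0,0,0,0,0,0,-2,0,0,0,0,0,0,-3,0,0,0,0,0,0,-3,0,0,0,0,0,0,-3,0,0,0,0]'
```

```text
clock: 14.57
eef_pos: [0.5635, -0.2912, 0.0344]
tool_rot: [0.09, 0.996, -0.0, 0.0]
ft_force: [-0.2, 0.3, -2.6]
grip_width: 0.0109
grasp_force: 60.0
```

```bash
python3 -m inch '[0,0,-1,0,0,0,0,0,0,-2,0,0,0,0,0,0,-3,0,0,0,0,0,0,-3,0,0,0,0,0,0,-3,0,0,0,0]'
```

```text
clock: 14.98
eef_pos: [0.5636, -0.2912, 0.0343]
tool_rot: [0.09, 0.996, -0.0, 0.001]
ft_force: [-5.9, 3.4, 13.7]
grip_width: 0.0107
grasp_force: 62.2
```

```bash
python3 -m inch '[0,0,2,0,0,0,0,0,0,2,0,0,0,0,0,0,2,0,0,0,25,0,0,2,0,0,0,60,0,0,2,0,0,0,60,0,0,2,0,0,0,60,0,0,2,0,0,0,60]' && python3 -m inch '[0,0,10,0,0,0,60,0,0,30,0,0,0,60,0,0,60,0,0,0,60,0,0,100,0,0,0,60,-40,0,140,0,0,0,60,-80,0,160,0,0,0,60,-120,-10,180,0,0,0,60,-160,-20,180,0,0,0,60]' && python3 -m inch '[-40,0,0,0,0,0,60,-60,0,0,0,0,0,60,-60,0,0,0,0,0,60]'
python3 - <<'E'
from h import *
P=np.load("P.npy")
t=bot.camera("top");s=bot.camera("side")
a=cv2.resize(t[140:260,220:350],(520,480),interpolation=cv2.INTER_CUBIC)
b=cv2.resize(s[100:220,200:270],(280,480),interpolation=cv2.INTER_CUBIC)
cv2.imwrite("pics/end.png",np.hstack([a,b]))
g=cv2.cvtColor(t,cv2.COLOR_BGR2GRAY);g0=cv2.cvtColor(cv2.imread("pics/r2.png"),cv2.COLOR_BGR2GRAY)
xs=np.arange(.005,-.1,-.0005);pr=[rect(g,"top",P,xs,y+np.arange(.006,-.0061,-.001),.085).mean(1) for y in (.058,0,-.058)]
for k in(0,2):
    c=[np.corrcoef(pr[1][30:-30],np.roll(pr[k],q)[30:-30])[0,1] for q in range(-20,21)]
    print(k,(np.argmax(c)-20)*.5,"mm",max(c))
E
```

```text
clock: 15.57
eef_pos: [0.5634, -0.2912, 0.0331]
tool_rot: [0.09, 0.996, 0.0, -0.0]
ft_force: [1.0, 1.5, -0.4]
grip_width: 0.0513
grasp_force: 0.0
clock: 16.23
eef_pos: [0.4225, -0.3074, 0.2145]
tool_rot: [0.089, 0.996, -0.002, 0.003]
ft_force: [-0.7, -1.0, 0.4]
grip_width: 0.0511
grasp_force: 0.0
clock: 16.48
eef_pos: [0.3577, -0.3066, 0.2116]
tool_rot: [0.092, 0.996, -0.0, -0.001]
ft_force: [0.0, -0.2, 0.1]
grip_width: 0.051
grasp_force: 0.0
0 0.5 mm 0.8875564690950858
2 -1.0 mm 0.9713215945631807
```

View pics/end.png

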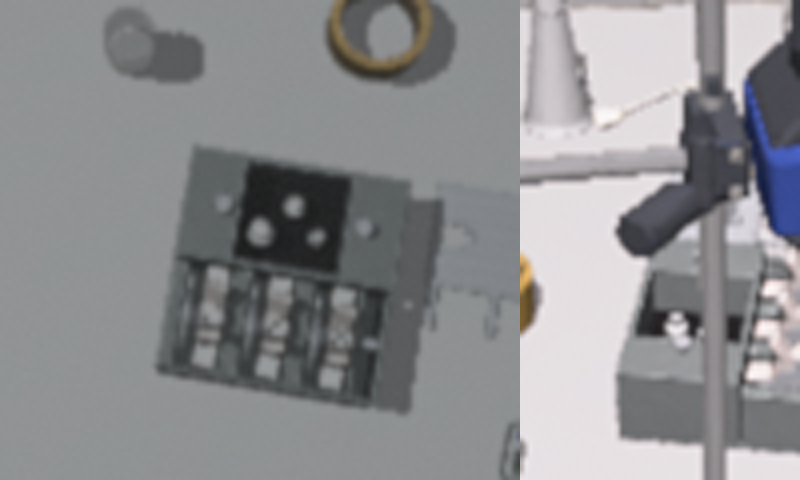

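The cover lies on the worktop to the right of the case (crop 430–520, 180–330). The well is open, the wheels are unchanged, and the bystanders in view stand where they were. Handing in.

```bash
python3 -c "
from workcell import bot
print(bot.job_done())"
```

```text
the job is handed in; nothing more can be done
None
```

The wheels read 2-3-5 in the last image, the cover came off its studs and was set down flat on the worktop to the right of the case, nothing else was touched, and I handed the job in at about 16.5 s; no verdict came back.

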